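# Pack culture dishes into the incubation box and press its lid home

## Robot

A 7-joint arm with a two-finger parallel gripper is mounted at the origin on the work surface. World frame = base frame: x ahead of the robot, y to its left, z up, the work surface at z = 0. Lengths are in m, angles in rad, forces in N, time in s.
With the tool pointing down it reaches from about 0.4 to 0.9 m from the base axis. Payload 5.6 kg.
Tool frame: the origin (TCP) lies on the centre line of the jaws, within the pads' length; the fingertips stand 8 mm ahead of it and the grasp point (between the pads) lies 11 mm behind it (ctrl.tip_reach is the distance from the TCP to the fingertips, in m); z points along the fingers, y is the line along which they close (so a half turn about z gives the same grasp; the last joint's range is limited). The gripper opens to 92 mm and grips with 3 to 60 N. Pads are 20 mm wide; open, the fingers measure 128 mm over their backs; the gripper's body (75 mm by 189 mm) begins 69 mm behind the grasp point.
Start: joints at [-1.156, 0.468, -0.012, 1.603, 0.006, 1.071, -0.056], TCP at [0.287, 0.583, 0.223] pointing down, gripper open.
Joint ranges: [-2.53, 2.53], [-0.31, 2.02], [-1.57, 1.55], [0.28, 2.44], [-1.29, 4.43], [0.15, 1.84], [-2.92, 2.92]. Speed limits (rad/s): [2.57, 2.57, 3.14, 3.14, 3.14, 3.14, 3.14].

## Interface

Orientations are given as [roll, pitch, yaw] about the fixed x, y, z axes, in that order (R = Rz(yaw) Ry(pitch) Rx(roll)).
In Python, from plant import ctrl, camera, find_in, trace gives the robot as it stands. Calls block until the motion is done:
- ctrl.move_ptp(position, orientation): joint-space move of the TCP to a pose.
- ctrl.move_linear(position, orientation=None, vel=0.15): straight line of the TCP; orientation=None keeps the orientation; vel is the mean speed in m/s.
- ctrl.move_joints(angles): joint-space move.
- ctrl.gripper_to(opening, f_grip=None): opening from 0.0 (shut) to 1.0 (fully open); f_grip is the grip in N (None keeps the last); returns when the fingers have stopped.
- ctrl.hold(seconds).
- ctrl.inverse_kinematics(position, orientation): joint angles nearest the present ones, or None.
- ctrl.state(): the state.
- camera(name): name is "scene" or "top" or "wrist"; returns a dict with "color" (400x640x3 uint8, blue, green, red), "intrinsics" (3x3 intrinsics, pixels), "D" ([k1, k2, p1, p2, k3] as OpenCV has them; the pictures are not rectified), "xyz" and "rotation" of the camera in the world. Camera axes: x right, y down, z forward; pixel columns grow to the right and rows downward; lengths in m; the calibration is good to about 2 mm. A picture is of the moment at which its call begins. There is no depth.
A pose or a line that the arm cannot do raises ctrl.PlanningError and nothing moves.
- ctrl.sign_off(): hands the job in; it is judged then, once.
Trained networks look in a picture, given as the dict that the camera call returned (one of the last four; its "shot" number tells which), for a name from the list of things; names that differ only in an ending like _2 or _b are one class to them, and where a whole thing is asked for, a point or a joint stands for the part that bears it (a point fixed in the world has none). Each returns a list of dicts, best first, with "p" (0 to 1); they miss things now and then, are a little off and sometimes report something else, mostly with a low value. They report only what shows in the picture. A call takes as long as a camera call. They do not tell look-alikes from the thing itself.
- find_in(thing, picture): "bbox" ([left, top, right, bottom] in pixels, round what is visible of it).
- trace(thing, picture): "pixels" (400x640 bool, what is visible of it) and "bbox" ([left, top, right, bottom] in pixels, round what is visible of it).
The state is a dict: "t": time; "q": joint angles; "joint_vel": joint speeds; "joint_torque": joint torques, N m; "eef_pos": TCP position; "tcp_rot": TCP orientation; "contact_force": force on the tool from outside, world axes, zero at the start; "wrist_torque": the same for the moment, N m; "gripper_width": opening from 0.0 (shut) to 1.0 (fully open); "grip_force": force on a finger pad.
Only numpy, scipy, OpenCV 4.12 (cv2) and the standard library are available. Lean on these libraries where they do the work, as an engineer would, in place of code of your own. Each camera call takes 0.05 s, during which the arm holds its last target. There are 200 camera calls.

## Task

The incubation box is going into the incubator: stack the two small culture dishes from the bench on the one already in the box, all three in one square pile, keeping them level and setting them down rather than dropping them. Then lay the loose lid on the box and press it down until it is fully home and level all round. Leave the box where it stands and the other things on the bench alone.

Things in the scene. Friction and masses are not known exactly. Their poses are not given: they have to be found in the camera images.
- box: Open rectangular incubation box of pale grey plastic, loose on the bench, 0.45 kg: 200 (its x) x 140 (its y) x 75 mm high, 208 x 148 mm over the collar below the rim. Walls 5 mm with a rounded rim, inside 190 x 130 mm, floor 4 mm thick. Origin at the centre of its underside, z up. Each long wall has two springy snap beads inside, 38 mm long, at x = -60 and 60 mm, 65 mm up, standing 3.5 mm inwards.
- box_rim (a point): Centre of the box's mouth, level with the top of its rim, 75 mm above the box's underside.
- lid: Loose push-on lid of the box, same plastic, 0.2 kg, right way up on the bench: plate 204 (its x) x 144 (its y) x 4 mm with a grip bar on its middle; below it a plug edged by a rounded gasket, 184 x 127 mm, that enters the box with 1.5-3 mm play, either way round (x along x). Origin at the centre of the gasket's underside; the plate's underside is 20 mm, its top 24 mm above it.
- lid_grip (a point): Centre of the top of the lid's grip bar, 50 mm above the lid's origin; bar 90 mm long (lid x), 18 mm wide (lid y), 26 mm high over the plate: pinch it across. Laid on the box, the lid catches on the beads 10 mm too high (this point at 115 mm above the bench); a push of 10-20 N on the bar snaps it down, plate on rim (105 mm), and it stays. If one side goes in first, press the other.
- dish_in_box: Small round culture dish, clear with dark red-brown agar, 60 mm across and 15 mm high, flat top and bottom, about 30 g; it already lies on the floor of the box, not always in its middle. Origin at the centre of its underside, z up.
- dish_a: Small culture dish like the one in the box, 60 mm across, 15 mm high, about 30 g, lying on the bench. Origin at the centre of its underside, z up.
- dish_b: The other small culture dish on the bench, the same as dish_a: 60 mm across, 15 mm high. Either may go into the box first.
- big_dishes: Bystander: two large culture dishes joined as one stack, 92 mm across, 30 mm high, standing among the small ones. Origin at the centre of its underside.
- media_bottle: Bystander: glass media bottle with a blue cap, 72 mm across, 160 mm high. Origin under its centre.
- tube_rack: Bystander: white tube rack 80 x 200 mm with capped tubes standing up to 117 mm high. Origin under its centre.
- pipette_beaker: Bystander: steel beaker 90 mm across and 105 mm high with pipettes reaching 220 mm high. Origin under its centre.
- culture_flask: Bystander: flat clear culture flask lying down, 105 x 75 x 34 mm, with a blue cap. Origin under the middle of its body.
- tip_box: Bystander: pipette-tip box 125 x 85 x 96 mm, grey with a clear top. Origin under its centre.
- round_tub: Bystander: closed round tub 120 mm across, 82 mm high. Origin under its centre.
Not all that is in view belongs to the job. What is shaped like the dish_in_box but purple, turquoise or yellow is not meant.

How it is judged:
By the outcome, as a careful person would: the job done as asked, in the order asked, and still so for the second after the job is handed in, with the robot touching nothing.
It also fails if it takes over 72 s, if anything falls off the work surface, if the arm or the gripper's body presses on something with over 40 N, if the wrist force passes 120 N, or if a joint passes its speed limit or range.

## Working session

There is one attempt and no reset: what is moved stays moved. The work goes in short steps, each a Python script; the robot and the scene stay as the last script left them, time stands still between calls to the robot, and variables do not carry over. Pictures are saved under pics/ and viewed, at most 11 in all, crops included, and the job is handed in when it is done.

```bash
ls; mkdir -p pics
cat > h.py <<'E'
import numpy as np, cv2
from plant import ctrl, camera, find_in, trace
def ray(pic,uv):
    p=cv2.undistortPoints(np.array(uv,float).reshape(-1,1,2),np.array(pic["intrinsics"]),np.array(pic["D"])).reshape(-1,2)
    d=np.c_[p,np.ones(len(p))]@np.array(pic["rotation"]).T
    return np.array(pic["xyz"]),d
def onz(pic,uv,z):
    o,d=ray(pic,uv); return o+d*((z-o[2])/d[:,2])[:,None]
def proj(pic,P):
    R=np.array(pic["rotation"]); t=-R.T@np.array(pic["xyz"])
    return cv2.projectPoints(np.array(P,float).reshape(-1,1,3),cv2.Rodrigues(R.T)[0],t,np.array(pic["intrinsics"]),np.array(pic["D"]))[0].reshape(-1,2)
E
python3 - <<'E'
from h import *
for n in ("scene","top"):
    p=camera(n); cv2.imwrite(f"pics/{n}1.png",p["color"]); print(n,p["xyz"],np.round(p["rotation"],2).tolist(),p["intrinsics"])
    for t in ("box","lid","lid_grip","dish_a","dish_in_box","big_dishes","media_bottle","tube_rack","pipette_beaker","culture_flask","tip_box","round_tub"):
        for f in find_in(t,p)[:6]: 
            b=f["bbox"]; c=[(b[0]+b[2])/2,(b[1]+b[3])/2]
            print(t,round(f["p"],2),np.round(b),onz(p,c,0.0)[0].round(3)[:2])
print(ctrl.state())
E
```

```text
pics
scene [ 1.10627644 -0.50674207  0.90029549] [-2.42, 0.02, 0.81] [[375.55990544   0.         317.29321459]
 [  0.         375.55990544 194.37853082]
 [  0.           0.           1.        ]]Traceback (most recent call last):
  File "<stdin>", line 7, in <module>
  File "h.py", line 8, in onz
    o,d=ray(pic,uv); return o+d*((z-o[2])/d[:,2])[:,None]
                                          ~^^^^^
IndexError: too many indices for array: array is 1-dimensional, but 2 were indexed
```

```bash
cat > h.py <<'E'
import numpy as np, cv2
from scipy.spatial.transform import Rotation
from plant import ctrl, camera, find_in, trace
def rot(pic): return Rotation.from_euler("xyz",pic["rotation"]).as_matrix()
def onz(pic,uv,z):
    p=cv2.undistortPoints(np.array(uv,float).reshape(-1,1,2),np.array(pic["intrinsics"]),np.array(pic["D"])).reshape(-1,2)
    d=np.c_[p,np.ones(len(p))]@rot(pic).T; o=np.array(pic["xyz"])
    return o+d*((z-o[2])/d[:,2])[:,None]
def proj(pic,P):
    R=rot(pic); t=-R.T@np.array(pic["xyz"])
    return cv2.projectPoints(np.array(P,float).reshape(-1,1,3),cv2.Rodrigues(R.T)[0],t,np.array(pic["intrinsics"]),np.array(pic["D"]))[0].reshape(-1,2)
E
python3 - <<'E'
from h import *
for n in ("scene","top"):
    p=camera(n); cv2.imwrite(f"pics/{n}1.png",p["color"]); print(n,p["xyz"],np.round(p["rotation"],2).tolist())
    for t in ("box","lid","lid_grip","dish_a","dish_in_box","big_dishes","media_bottle","tube_rack","pipette_beaker","culture_flask","tip_box","round_tub"):
        for f in find_in(t,p)[:7]: 
            b=f["bbox"]; c=[(b[0]+b[2])/2,(b[1]+b[3])/2]
            print(t,round(f["p"],2),np.round(b),onz(p,c,0.0)[0].round(3)[:2])
print(ctrl.state())
E
```

```text
scene [ 1.10627644 -0.50674207  0.90029549] [-2.42, 0.02, 0.81]
box 0.6 [205. 205. 296. 291.] [ 0.536 -0.253]
lid 0.77 [339. 139. 415. 187.] [0.561 0.267]
lid_grip 0.71 [375.  82. 398. 125.] [0.366 0.553]
dish_a 0.76 [307. 196. 327. 212.] [ 0.551 -0.005]
dish_a 0.63 [331. 213. 353. 232.] [ 0.656 -0.001]
dish_in_box 0.71 [247. 239. 268. 259.] [ 0.553 -0.24 ]
dish_in_box 0.54 [281. 210. 304. 234.] [ 0.55  -0.107]
dish_in_box 0.53 [302. 235. 321. 250.] [ 0.644 -0.116]
dish_in_box 0.53 [415.  86. 454. 153.] [0.563 0.601]
dish_in_box 0.52 [189. 214. 214. 231.] [ 0.359 -0.303]
big_dishes 0.84 [278. 166. 308. 190.] [0.413 0.014]
media_bottle 0.87 [374.  82. 400. 126.] [0.371 0.552]
tube_rack 0.88 [376. 182. 438. 251.] [0.776 0.155]
pipette_beaker 0.97 [414.  86. 453. 152.] [0.557 0.603]
culture_flask 0.95 [317. 262. 356. 319.] [ 0.799 -0.169]
culture_flask 0.49 [278. 162. 308. 191.] [0.409 0.02 ]
tip_box 0.87 [160. 280. 225. 354.] [ 0.599 -0.479]
tip_box 0.17 [338. 137. 413. 186.] [0.555 0.268]
round_tub 0.83 [117. 246. 171. 298.] [ 0.396 -0.507]
top [ 0.32194624 -0.00954045  1.44823316] [-
[... 1157 characters left out ...]
5,  0.46749857, -0.01161558,  1.60267598,  0.00595406,
        1.07142019, -0.05630908]), 'joint_vel': array([ 1.80273851e-03,  7.75497710e-05, -5.46629115e-04, -2.98720897e-04,
        6.41965800e-04, -2.18698181e-04,  5.82307803e-04]), 'joint_torque': array([ 1.26279811e-04, -5.20406842e+01, -1.23023725e-02, -2.44051230e+01,
       -5.66649449e-02,  1.12983445e-02,  2.73274583e-05]), 'eef_pos': array([0.28729886, 0.58307405, 0.22260324]), 'tcp_rot': array([ 3.14156061e+00, -9.29361156e-06,  2.68371952e+00]), 'contact_force': array([ 0.22199806, -0.96940303,  0.20872453]), 'wrist_torque': array([-0.00538379,  0.00156776, -0.03793666]), 'grip_force': 0.0, 'gripper_width': 1.0020236106290923}
```

View pics/scene1.png

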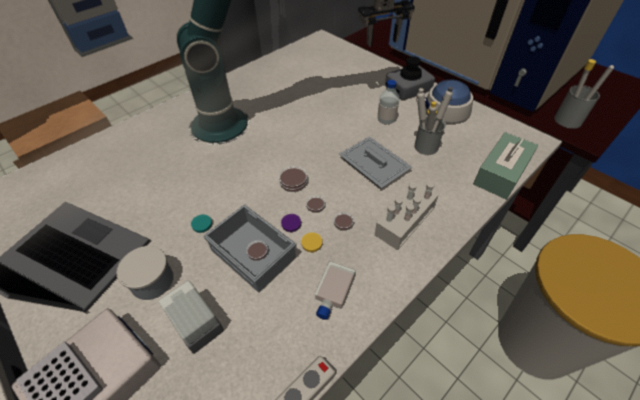

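View pics/top1.png

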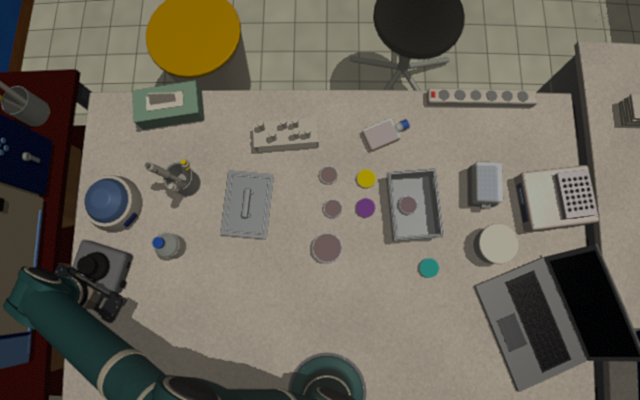

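Candidates in top.png: the red-brown small dishes at (328,175) and (333,208) match dish_in_box at (407,206). The yellow (366,178), purple (365,208) and turquoise (428,268) ones are decoys, and (326,248) is the big stack. I'll move over them for a close view.

Run:
```python
from h import *
ctrl.move_ptp([0.52,-0.10,0.42],[np.pi,0,np.pi/2])
print(ctrl.state()["t"],ctrl.state()["q"].round(2))
p=camera("wrist"); cv2.imwrite("pics/w1.png",p["color"]); print(p["xyz"],p["rotation"])
for t in ("box","lid","dish_a","dish_in_box","big_dishes"):
    for f in find_in(t,p)[:7]:
        b=f["bbox"]; c=[(b[0]+b[2])/2,(b[1]+b[3])/2]
        print(t,round(f["p"],2),np.round(b),onz(p,c,0.0)[0].round(3)[:2])
for yaw in (0,np.pi/2,np.pi,-np.pi/2,np.pi/4,-np.pi/4,3*np.pi/4,-3*np.pi/4):
    for P in ([.557,-.26,.06],[.55,-.015,.02],[.658,0,.02],[.56,.257,.05]):
        q=ctrl.inverse_kinematics(P,[np.pi,0,yaw]); print(round(yaw,2),P,None if q is None else np.round(q,2))
```

```text
4.0917 [-0.5   0.12  0.71  1.66 -0.08  1.4   0.21]
[ 0.51995441 -0.01798222  0.58155524] [2.85250054e+00 5.81872844e-04 1.97384663e-03]
box 0.85 [279. 195. 389. 279.] [ 0.558 -0.279]
box 0.6 [319. 103. 348. 133.] [ 0.553 -0.021]
lid 0.45 [373.   1. 398.   6.] [0.643 0.179]
dish_a 0.9 [372.  89. 406. 123.] [0.663 0.002]
dish_a 0.66 [317. 100. 350. 130.] [ 0.553 -0.015]
dish_in_box 0.9 [247. 236. 262. 265.] [ 0.377 -0.314]
dish_in_box 0.88 [363. 153. 394. 182.] [ 0.65  -0.121]
dish_in_box 0.8 [322. 210. 351. 240.] [ 0.563 -0.251]
dish_in_box 0.58 [317. 153. 350. 184.] [ 0.555 -0.123]
big_dishes 0.66 [241.  75. 293. 131.] [0.422 0.007]
0 [0.557, -0.26, 0.06] [-0.16  0.73  0.76  1.84 -0.66  0.84 -0.64]
0 [0.55, -0.015, 0.02] [-0.52  0.68  0.63  2.   -0.64  0.67 -1.05]
0 [0.658, 0, 0.02] [-0.53  0.83  0.69  1.73 -0.69  0.84 -1.08]
0 [0.56, 0.257, 0.05] [-0.9   0.69  0.56  1.83 -0.51  0.77 -1.63]
1.57 [0.557, -0.26, 0.06] [-0.05  0.68  0.6   1.83 -0.52  0.79  0.81]
1.57 [0.55, -0.015, 0.02] [-0.41  0.64  0.48  2.   -0.49  0.62  0.4 ]
1.57 [0.658, 0, 0.02] [-0.39  0.77  0.48  1.72 -0.48  0.
[... 1040 characters left out ...]
71 -1.74]
-0.79 [0.658, 0, 0.02] [-0.59  0.88  0.8   1.73 -0.8   0.89 -1.79]
-0.79 [0.56, 0.257, 0.05] [-0.97  0.72  0.68  1.83 -0.61  0.81 -2.34]
2.36 [0.557, -0.26, 0.06] [-0.03  0.67  0.56  1.83 -0.49  0.79  1.57]
2.36 [0.55, -0.015, 0.02] [-0.37  0.63  0.44  1.99 -0.45  0.61  1.14]
2.36 [0.658, 0, 0.02] [-0.36  0.76  0.44  1.72 -0.44  0.76  1.08]
2.36 [0.56, 0.257, 0.05] [-0.78  0.65  0.39  1.82 -0.35  0.74  0.59]
-2.36 [0.557, -0.26, 0.06] [ 1.12  0.97 -1.12  1.75  0.98  1.1   2.01]
-2.36 [0.55, -0.015, 0.02] [-0.23  0.6   0.24  1.98 -0.25  0.58  2.54]
-2.36 [0.658, 0, 0.02] [-0.2   0.73  0.21  1.71 -0.21  0.73  2.47]
-2.36 [0.56, 0.257, 0.05] [-0.63  0.63  0.19  1.81 -0.17  0.72  2.01]
```

View pics/w1.png

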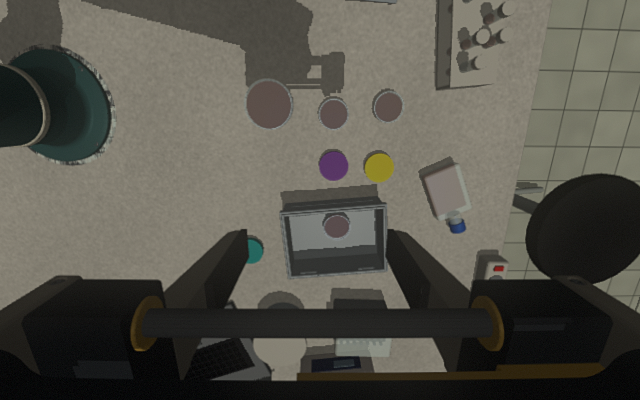

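Wrist view: two red-brown small dishes at (333,114) and (388,106), purple (333,165), yellow (379,167), turquoise (252,250), dish_in_box (336,225), box rim about (280–387, 203–277). The two red-brown ones are meant, because their colour matches the dish in the box. I'll take closer measurements and a confirming crop.

```bash
cat >> h.py <<'E'
from scipy.optimize import minimize
DOWN=np.pi
def disc(x,y,z,r=.03,h=.015):
    a=np.linspace(0,2*np.pi,72)
    return np.vstack([np.c_[x+r*np.cos(a),y+r*np.sin(a),0*a+zz] for zz in (z,z+h)])
def block(x,y,yaw,parts):
    P=[]
    for L,W,z in parts:
        for sx,sy in ((1,1),(1,-1),(-1,-1),(-1,1)): P.append([sx*L/2,sy*W/2,z])
    P=np.array(P); c,s=np.cos(yaw),np.sin(yaw)
    return np.c_[x+c*P[:,0]-s*P[:,1],y+s*P[:,0]+c*P[:,1],P[:,2]]
BOX=[(.2,.14,0),(.208,.148,.06),(.2,.14,.075)]
LID=[(.204,.144,.020),(.204,.144,.024)]
def hullmask(pic,P):
    m=np.zeros((400,640),np.uint8); h=cv2.convexHull(proj(pic,P).astype(np.float32))
    cv2.fillConvexPoly(m,np.round(h*16).astype(np.int32),1,cv2.LINE_8,4); return m.astype(bool)
def near(name,pic,xy,z=0.,tol=.04):
    best=None
    for f in trace(name,pic):
        b=f["bbox"]; g=onz(pic,[(b[0]+b[2])/2,(b[1]+b[3])/2],z)[0][:2]
        if np.hypot(*(g-xy))<tol and (best is None or f["p"]>best["p"]): best=f
    return best
def fit(pic,mask,model,x0):
    def c(x):
        m=hullmask(pic,model(x)); return 1-(m&mask).sum()/max((m|mask).sum(),1)
    s=np.vstack([x0]+[np.array(x0)+d for d in np.eye(len(x0))*([.008,.008,.06][:len(x0)])])
    r=minimize(c,x0,method="Nelder-Mead",options=dict(initial_simplex=s,xatol=1e-4,fatol=1e-4)); return r.x,1-r.fun
def fitdish(pic,xy,z,name="dish_a",tol=.03):
    f=near(name,pic,np.array(xy),z+.007,tol)
    return None if f is None else fit(pic,f["pixels"],lambda x:disc(x[0],x[1],z),xy)+(f["p"],)
E
python3 - <<'E'
from h import *
Y=np.pi/2
ctrl.move_ptp([0.61,0.03,0.26],[DOWN,0,Y]); ctrl.hold(.2)
p=camera("wrist"); A=p["color"]
for g in ([.553,-.015],[.66,.002]): print("dish",fitdish(p,g,0))
for t in ("tube_rack","big_dishes"):
    for f in find_in(t,p)[:1]: print(t,np.round(f["bbox"]),onz(p,np.array(f["bbox"]).reshape(2,2),.08).round(3).tolist())
ctrl.move_ptp([0.56,-0.20,0.27],[DOWN,0,Y]); ctrl.hold(.2)
p=camera("wrist"); B=p["color"]
print("inbox",fitdish(p,[.56,-.245],.004,"dish_in_box"))
f=near("box",p,np.array([.56,-.26]),.05,.06)
if f: print("box",fit(p,f["pixels"],lambda x:block(x[0],x[1],x[2],BOX),[.56,-.26,0.]),f["p"])
cv2.imwrite("pics/AB.png",np.vstack([A[:290],B[:310]]))
print(ctrl.state()["t"])
E
```

```text
dish (array([ 0.55039038, -0.01599524]), np.float64(0.9276366435719784), 0.72)
dish (array([ 6.57345833e-01, -3.20663452e-04]), np.float64(0.9046898638426626), 0.92)
tube_rack [404.   1. 518. 178.] [[0.705, 0.229, 0.08], [0.865, 0.036, 0.08]]
big_dishes [161. 157. 229. 221.] [[0.42, 0.062, 0.08], [0.496, -0.022, 0.08]]
inbox (array([ 0.56240271, -0.25020532]), np.float64(0.9069212410501193), 0.8)
box (array([ 0.55588484, -0.26075213,  0.086893  ]), np.float64(0.9001505268439538)) 0.87
7.025
```

View pics/AB.png

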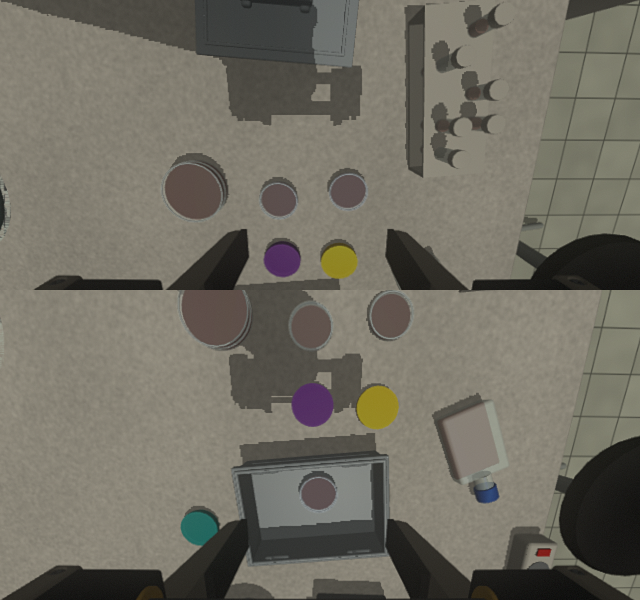

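Confirmed: red-brown small dishes at (279,197) and (347,191) in the upper view, with the same colour as the one in the box (318,492). I'll pick up the nearer one.

Run:
```python
from h import *
Y=np.pi/2
x,y=.5504,-.0160
ctrl.gripper_to(.93)
ctrl.move_ptp([x,y,.10],[DOWN,0,Y])
ctrl.move_linear([x,y,.0112],vel=.08)
print(ctrl.state()["eef_pos"],ctrl.state()["contact_force"])
ctrl.gripper_to(0.,10); s=ctrl.state(); print(s["gripper_width"],s["grip_force"],s["eef_pos"])
ctrl.move_linear([x,y,.17],vel=.15); ctrl.hold(.2)
s=ctrl.state(); e=s["eef_pos"]; print(e,s["tcp_rot"],s["gripper_width"],s["t"])
p=camera("wrist"); cv2.imwrite("pics/held.png",p["color"])
for n in ("dish_a",):
    for f in trace(n,p): print(f["p"],np.round(f["bbox"]))
print(fitdish(p,list(e[:2]),e[2]-.0112))
```

```text
[ 0.55086529 -0.01599767  0.0116863 ] [ 0.6290715   0.27834907 -0.63999435]
0.6465421324982566 10.000175088644028 [ 0.55058625 -0.01594535  0.0114211 ]
[ 0.55001042 -0.0160913   0.16926002] [-3.14022709e+00  4.12863807e-04  1.57061360e+00] 0.6517466285227426 11.4833
0.7 [270. 200. 364. 291.]
0.56 [384. 150. 438. 201.]
(array([ 0.54937419, -0.01499218]), np.float64(0.9592032967032967), 0.7)
```

View pics/held.png

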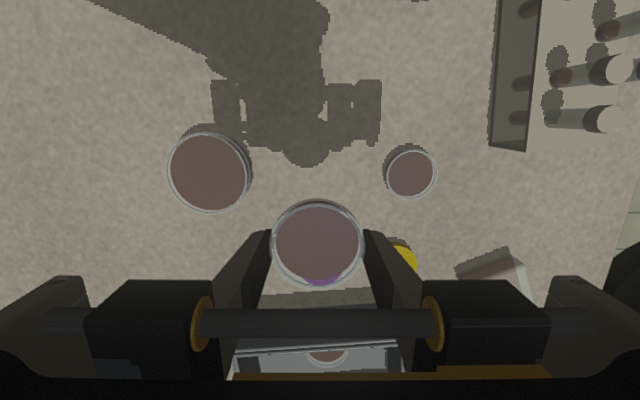

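Holding the dish at (317,245), level between the jaws, 60 mm wide. Next I'll set it down on the one in the box.

```bash
cat >> h.py <<'E'
def setdown(x,y,zc,yaw,thr=1.5):
    """descend with held dish until contact near TCP height zc, then release"""
    ctrl.move_linear([x,y,zc+.003],[DOWN,0,yaw],vel=.08); ctrl.hold(.15)
    f0=ctrl.state()["contact_force"][2]; z=zc+.003
    while z>zc-.0022:
        z-=.0005; ctrl.move_linear([x,y,z],vel=.02); s=ctrl.state(); d=s["contact_force"][2]-f0
        if d>thr: break
    print("set",z,s["eef_pos"].round(4),round(d,2))
    ctrl.gripper_to(.85)
    print("open",ctrl.state()["gripper_width"])
    ctrl.move_linear([x,y,.17],vel=.15)
E
python3 - <<'E'
from h import *
yaw=np.pi/2+.08; x,y=.563,-.2513
ctrl.move_linear([x,y,.17],[DOWN,0,yaw],vel=.2)
setdown(x,y,.0304,yaw)
ctrl.move_ptp([0.56,-0.20,0.27],[DOWN,0,np.pi/2]); ctrl.hold(.2)
p=camera("wrist"); cv2.imwrite("pics/B2.png",cv2.resize(p["color"][130:300,200:420],None,fx=3,fy=3))
f=near("dish_in_box",p,np.array([.562,-.25]),.02,.04)
print(fit(p,f["pixels"],lambda q:np.vstack([disc(q[0],q[1],.004),disc(q[0],q[1],.019)]),[.562,-.25]),f["p"])
print(fitdish(p,[.562,-.25],.019))
print(ctrl.state()["t"])
E
```

```text
set 0.029899999999999996 [ 0.5631 -0.2514  0.0304] 4.84
open 0.8509588497215022
(array([ 0.56202295, -0.2501394 ]), np.float64(0.07242339832869082)) 0.46
(array([ 0.56178842, -0.25037647]), np.float64(0.926720947446336), 0.88)
19.1333
```

View pics/B2.png

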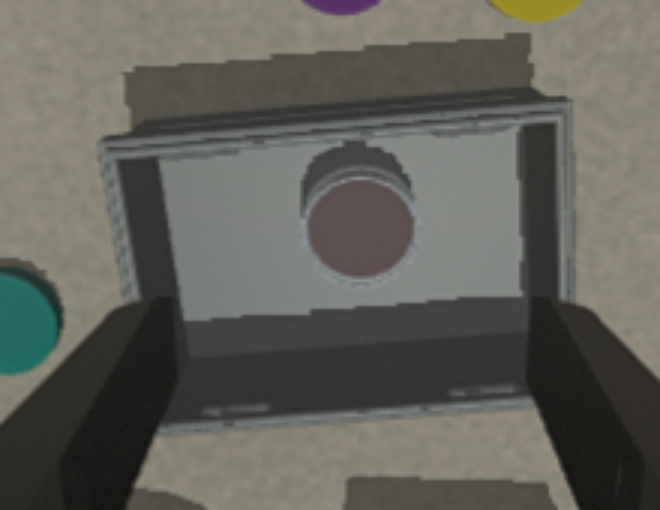

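Top dish at crop (360,228) sits squarely on the lower one. Now the second dish.

Run:
```python
from h import *
x,y=.6573,-.0008; yaw=np.pi/2-.35
ctrl.gripper_to(.93)
ctrl.move_ptp([x,y,.10],[DOWN,0,yaw])
ctrl.move_linear([x,y,.0112],vel=.08)
ctrl.gripper_to(0.,10); s=ctrl.state(); print(s["gripper_width"],s["eef_pos"])
ctrl.move_linear([x,y,.17],vel=.15)
yb=np.pi/2+.08
ctrl.move_ptp([.563,-.10,.17],[DOWN,0,yb]); ctrl.hold(.2)
s=ctrl.state(); e=s["eef_pos"]; p=camera("wrist")
r=fitdish(p,list(e[:2]),e[2]-.0112); print(s["gripper_width"],r, r and r[0]-e[:2])
dx,dy=(r[0]-e[:2]-[-.0006,.0011]) if r is not None and r[1]>.93 else (0,0)
x,y=.563-np.clip(dx,-.003,.003),-.2513-np.clip(dy,-.003,.003); print(x,y)
ctrl.move_linear([x,y,.17],vel=.2)
setdown(x,y,.0454,yb)
ctrl.move_ptp([0.56,-0.17,0.30],[DOWN,0,np.pi/2]); ctrl.hold(.2)
p=camera("wrist"); cv2.imwrite("pics/B3.png",cv2.resize(p["color"][150:330,200:440],None,fx=3,fy=3))
print(fitdish(p,[.562,-.25],.034))
f=near("box",p,np.array([.56,-.26]),.05,.06)
print("box",fit(p,f["pixels"],lambda x:block(x[0],x[1],x[2],BOX),[.56,-.26,0.08]),f["p"])
print(ctrl.state()["t"])
```

```text
0.6460524102779046 [ 0.65745494 -0.00077225  0.01142563]
0.6471637371749546 (array([ 0.56321002, -0.09828889]), np.float64(0.9653179190751445), 0.83) [-0.00060934  0.00041004]
0.5630093446873127 -0.25061004464216535
set 0.0449 [ 0.5631 -0.2507  0.0454] 5.1
open 0.8528390632921541
(array([ 0.56168927, -0.25109234]), np.float64(0.9242053789731052), 0.76)
box (array([ 0.55514721, -0.26084238,  0.08626088]), np.float64(0.8414885777450258)) 0.7
31.325
```

View pics/B3.png

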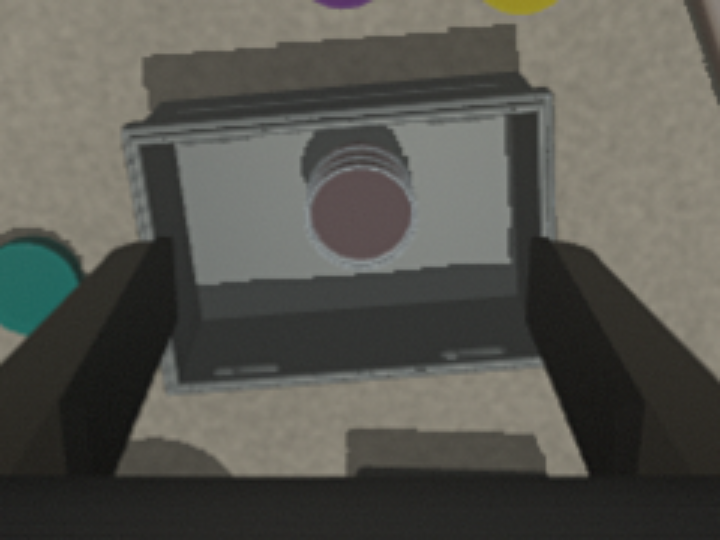

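The three dishes form one neat pile (crop (360,213)). Next I'll measure the box rim and lid without the fingers in the way.

Run:
```python
from h import *
out=[]
def meas(name,xyz,yaw,c,model,tag):
    ctrl.move_ptp(xyz,[DOWN,0,yaw]); ctrl.hold(.15)
    p=camera("wrist"); f=near(name,p,np.array(c[:2]),.03,.07)
    print(tag,f and (f["p"],f["bbox"],fit(p,f["pixels"],lambda x:block(*x,model),c)))
    m=p["color"].copy()
    if f: m[cv2.morphologyEx(f["pixels"].astype(np.uint8),cv2.MORPH_GRADIENT,np.ones((2,2)))>0]=(0,255,0)
    np.savez(f"pics/{tag}.npz",pix=f["pixels"] if f else 0,**p)
    out.append(m[:300])
meas("box",[.56,-.33,.27],np.pi/2,[.556,-.260,.08],BOX,"b90")
meas("box",[.48,-.26,.27],0.,[.556,-.260,.08],BOX,"b0")
meas("lid",[.48,.257,.27],0.,[.56,.257,-.03],LID,"l0")
cv2.imwrite("pics/BL.png",cv2.resize(np.vstack([np.hstack(out[:2]),np.hstack([out[2],out[2]*0])]),(800,375)))
print(ctrl.state()["t"])
```

```text
b90 (0.71, [216.9, 57.7, 397.0, 191.3], (array([ 0.55663419, -0.25928751,  0.09058363]), np.float64(0.8837890140425743)))
b0 (0.82, [245.7, 21.3, 379.9, 203.3], (array([ 0.55858615, -0.25968091,  0.08812004]), np.float64(0.8816254416961131)))
l0 (0.56, [268.8, 33.2, 381.6, 190.3], (array([ 0.56045575,  0.25264116, -0.08207908]), np.float64(0.9781424187386485)))
35.9833
```

View pics/BL.png

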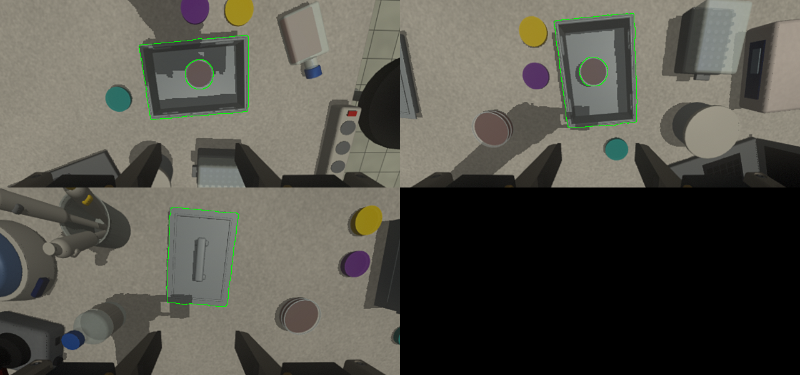

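Run:
```python
from h import *
V={}
for t in ("b90","b0","l0"):
    d=dict(np.load(f"pics/{t}.npz")); m=d["pix"].astype(np.uint8)
    cs,_=cv2.findContours(m,cv2.RETR_EXTERNAL,cv2.CHAIN_APPROX_NONE)
    M=np.zeros_like(m); cv2.drawContours(M,cs,-1,1,-1); V[t]=(d,M.astype(bool))
for zc in ((.055,),(.062,),(.068,),(.05,.07)):
    mod=[(.2,.14,0)]+[(.208,.148,z) for z in zc]+[(.198,.138,.075)]
    for t in ("b90","b0"):
        x,i=fit(*V[t],lambda x:block(*x,mod),[.557,-.2595,.088]); print(zc,t,x.round(4),round(i,4))
# held against rim detail: project rim to picture
im=[]
for t in ("b90","b0"):
    d,_=V[t]; c=cv2.resize(d["color"],None,fx=4,fy=4,interpolation=cv2.INTER_CUBIC)
    for (L,W),col in (((.2,.14),(0,0,255)),((.19,.13),(0,255,255))):
        e=np.array([[a*L/2,b*W/2] for a,b in ((1,1),(1,-1),(-1,-1),(-1,1))]); cy,sy=np.cos(.0885),np.sin(.0885)
        P=np.c_[.5575+cy*e[:,0]-sy*e[:,1],-.2595+sy*e[:,0]+cy*e[:,1],[.075]*4]
        cv2.polylines(c,[np.round(proj(d,P)*4+1.5).astype(int)],True,col,1)
    im.append(c)
a=im[0][200:790,840:1620]; b=im[1][60:840,960:1540]; 
cv2.imwrite("pics/rim90.png",a); cv2.imwrite("pics/rim0.png",cv2.rotate(b,cv2.ROTATE_90_CLOCKWISE))
```

```text
(0.055,) b90 [ 0.558  -0.2594  0.0763] 0.9474
(0.055,) b0 [ 0.5598 -0.2601  0.0843] 0.9402
(0.062,) b90 [ 0.5579 -0.2595  0.0853] 0.9763
(0.062,) b0 [ 0.5582 -0.2601  0.0847] 0.9674
(0.068,) b90 [ 0.5567 -0.26    0.0867] 0.9907
(0.068,) b0 [ 0.5567 -0.2597  0.0849] 0.9887
(0.05, 0.07) b90 [ 0.5566 -0.2597  0.0824] 0.985
(0.05, 0.07) b0 [ 0.5566 -0.26    0.08  ] 0.9879
```

View pics/rim90.png

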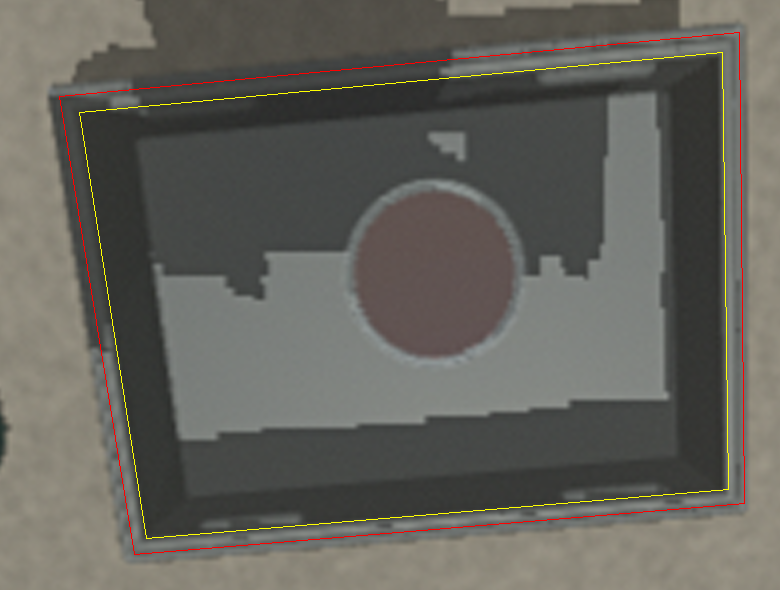

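View pics/rim0.png

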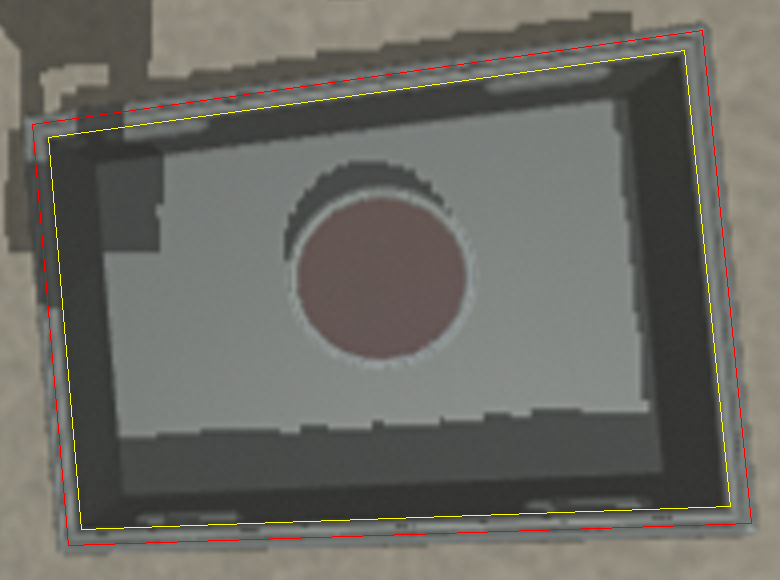

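Both views agree on the box at (.5567, -.2598, yaw .086), taking the outer line as the collar; the overlays fit the rim to about 1 mm. I'll pick up the lid and lay it on.

Run:
```python
from h import *
x,y,w=.5605,.2526,-.082
ctrl.gripper_to(.6)
ctrl.move_ptp([x,y,.09],[DOWN,0,w])
ctrl.move_linear([x,y,.036],vel=.1)
ctrl.gripper_to(0.,50); s=ctrl.state(); print(s["gripper_width"],s["eef_pos"],s["contact_force"])
ctrl.move_linear([x,y,.20],vel=.2)
X,Y,W=.5567,-.2598,.0858
ctrl.move_linear([X,Y,.20],[DOWN,0,W],vel=.25)
ctrl.move_linear([X,Y,.116],vel=.12); ctrl.hold(.2)
s=ctrl.state(); f0=s["contact_force"]; print(s["eef_pos"],s["tcp_rot"],f0,s["t"])
z=.116
while z>.100:
    z-=.001; ctrl.move_linear([X,Y,z],vel=.03); s=ctrl.state(); d=s["contact_force"]-f0
    print(round(z,3),s["eef_pos"][2].round(4),d.round(1),s["wrist_torque"].round(2))
    if d[2]>5: break
print(s["t"],s["gripper_width"])
```

```text
0.1914666704394915 [0.56057428 0.25248056 0.03617137] [-0.56778132 -0.12470993  0.57952354]
[ 0.55716278 -0.25996314  0.11677906] [ 3.14118741e+00 -1.33410241e-03  8.58777929e-02] [ 0.16379435 -0.13374474 -1.47578114] 42.8667
0.115 0.1151 [ 0.4 -0.6  0.1] [0.07 0.17 0.03]
0.114 0.1139 [-0.3  0.9 -0.6] [-0.04  0.2   0.02]
0.113 0.1129 [ 0.5  0.9 -0.6] [ 0.01  0.2  -0.  ]
0.112 0.1119 [ 0.1 -0.1 -0.4] [ 0.01  0.16 -0.  ]
0.111 0.1109 [-0.1  0.3 -0.8] [ 0.02  0.18 -0.  ]
0.11 0.1099 [0.5 0.2 0.9] [-0.07  0.18 -0.04]
0.109 0.1089 [ 0.2  0.1 -0.9] [-0.02  0.12  0.03]
0.108 0.1079 [-0.4  0.6  0.8] [0.01 0.14 0.  ]
0.107 0.1069 [-0.4  0.3 -0.3] [-0.02  0.1   0.01]
0.106 0.1059 [ 0.6 -0.9 -1.1] [-0.05  0.17  0.  ]
0.105 0.1049 [-0.9  0.1  0. ] [-0.02  0.2   0.03]
0.104 0.1039 [0.5 0.2 0.1] [0.   0.13 0.01]
0.103 0.1029 [-0.2 -0.  -0.1] [0.01 0.12 0.03]
0.102 0.1021 [ 0.7 -0.2  0.8] [-0.04  0.15  0.03]
0.101 0.1016 [-1.3  0.7  6.1] [0.05 0.41 0.03]
46.6167 0.1931521680843839
```

Entered the mouth freely and caught on the beads at the expected height. Now I'll press it home.

Run:
```python
from h import *
X,Y=.5567,-.2598; z=.101; ctrl.gripper_to(0.,60)
while z>.086:
    z-=.0015; ctrl.move_linear([X,Y,z],vel=.04); s=ctrl.state(); d=s["contact_force"]
    print(round(z,4),s["eef_pos"].round(4),d.round(1),s["wrist_torque"].round(2))
    if d[2]>25 and s["eef_pos"][2]<.094 or d[2]>45: break
print(s["gripper_width"],s["t"])
```

```text
0.0995 [ 0.5571 -0.26    0.1006] [-2.   1.6  9. ] [0.23 0.56 0.03]
0.098 [ 0.5573 -0.2601  0.0996] [-1.9  2.6 13.5] [0.5  0.8  0.03]
0.0965 [ 0.5575 -0.2601  0.0983] [-2.4  2.1 13.7] [0.6  0.83 0.06]
0.095 [ 0.5576 -0.26    0.0965] [-1.2  2.  11. ] [0.4  0.57 0.  ]
0.0935 [ 0.5575 -0.2599  0.0938] [ 1.5 -0.3  1.1] [-0.08 -0.32  0.02]
0.092 [ 0.5568 -0.2597  0.0913] [ 2.7 -0.2 -3.7] [-0.22 -0.52 -0.06]
0.0905 [ 0.5568 -0.2597  0.0912] [1.3 0.3 5.6] [0.19 0.06 0.02]
0.089 [ 0.5568 -0.2597  0.0911] [-2.9  3.8 16.5] [0.75 0.86 0.01]
0.0875 [ 0.5569 -0.2597  0.091 ] [-6.3  6.3 26.4] [ 1.27  1.68 -0.06]
0.19099054371688476 49.0833
```

Run:
```python
from h import *
X,Y=.5567,-.2598
ctrl.move_linear([X,Y,.0908],vel=.03); ctrl.hold(.1); print(ctrl.state()["contact_force"])
ctrl.gripper_to(.6); ctrl.move_linear([X,Y,.17],vel=.15)
ctrl.move_ptp([.47,-.25,.27],[DOWN,0,0.]); ctrl.hold(.2)
p=camera("wrist"); q=camera("scene")
f=near("lid",p,np.array([.556,-.26]),.08,.07)
for dz in (.055,.060,.065):
    print(dz,f and fit(p,f["pixels"],lambda x:block(*x,[(l,w,z+dz) for l,w,z in LID]),[.5567,-.26,.086]))
cv2.imwrite("pics/end.png",np.hstack([cv2.resize(p["color"][:230,200:420],(400,418)),cv2.resize(q["color"][180:310,180:304],(399,418))]))
print(ctrl.state()["t"])
```

```text
[-2.90038113  2.99071301  8.37684499]
0.055 (array([ 0.55598471, -0.2583126 ,  0.0800273 ]), np.float64(0.9747398340439187))
0.06 (array([ 0.55464603, -0.25838351,  0.08115683]), np.float64(0.9501385041551247))
0.065 (array([ 0.55288583, -0.25817488,  0.08892012]), np.float64(0.926277722103612))
51.7583
```

View pics/end.png

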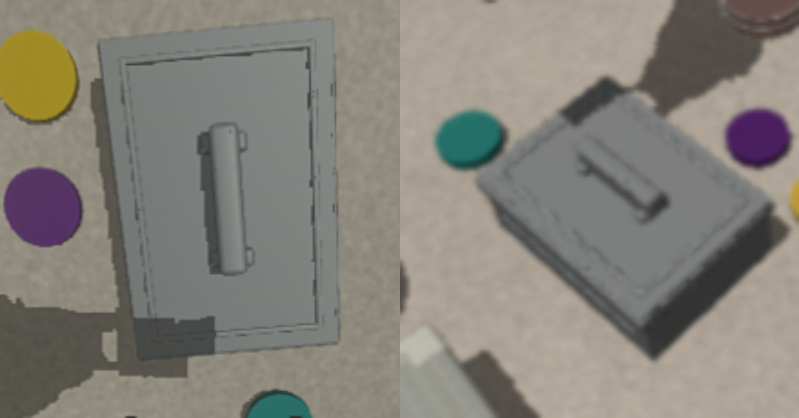

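The lid looks seated all round (left view, plate (100–338, 20–358); the right view shows an even gap). I'll do a quick press at both ends of the bar to check it's level, then hand in.

Run:
```python
from h import *
W=.0858; c=np.array([np.cos(W),np.sin(W)]); ctrl.gripper_to(0.,20)
for k,sx in enumerate((-.033,.033)):
    x,y=np.array([.5567,-.2598])+sx*c
    if k==0: ctrl.move_ptp([x,y,.135],[DOWN,0,W])
    else: ctrl.move_linear([x,y,.125],vel=.12)
    ctrl.move_linear([x,y,.1145],vel=.08); z=.1145
    while z>.106:
        z-=.001; ctrl.move_linear([x,y,z],vel=.04); s=ctrl.state()
        if s["contact_force"][2]>15: break
    print(sx,round(z,4),s["eef_pos"].round(4),s["contact_force"].round(1),s["t"])
    ctrl.move_linear([x,y,.125],vel=.1)
ctrl.move_linear([x,y,.2],vel=.2); print(ctrl.state()["t"])
```

```text
-0.033 0.1105 [ 0.5241 -0.2628  0.1133] [-6.1  4.7 23.9] 54.6833
0.033 0.1115 [ 0.5892 -0.257   0.1134] [-6.1  2.6 15.4] 56.7083
57.5167
```

```bash
python3 -c "
from h import *
print(ctrl.sign_off())"
```

```text
the job is handed in; nothing more can be done
None
```

I stacked all three dishes squarely in the box and pressed the lid home, with both ends of its bar at 105 mm, then handed the job in at about 57.5 s; I saw no sign that the box or anything else moved.

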